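Put a notebook to press: wind the wing screw down

ROBOT

A 6-joint arm with a two-finger parallel gripper is mounted at the origin on the work surface. World frame = base frame: x ahead of the robot, y to its left, z up, the work surface at z = 0. Lengths are in m, angles in degrees, forces in N, time in s.
With the tool pointing down it reaches from about 0.3 to 0.75 m from the base axis. Payload 8.5 kg.
Tool frame: the origin (TCP) lies at the very end of the fingers, on their centre line; the grasp point (between the pads) lies 19 mm behind it (env.grasp_offset is the distance from the TCP to the grasp point, in m); y points along the fingers, z is the direction in which the jaws open and shut, and the axes are right-handed (so a half turn about y gives the same grasp; the last joint's range is limited). The gripper opens to 85 mm and grips with 20 to 120 N. Pads are 22 mm wide; open, the fingers measure 114 mm over their backs; the gripper's body (76 mm by 85 mm) begins 54 mm behind the grasp point. The pads swing forward as they close: fully open they stand 13 mm farther back than shut.
Start: joints at [-84.242, 21.807, 74.336, -0, 83.858, -12.336], TCP at [0.171, -0.523, 0.231] pointing down, gripper open.
Joint ranges: [-178.18, 178.18], [-50.72, 133.34], [12.68, 142.11], [-81.47, 261.47], [9.98, 163.14], [-165.26, 165.26]. Speed limits (degrees/s): [136.94, 136.94, 180, 180, 180, 180].

INTERFACE

Orientations are given as a 3x3 rotation matrix whose columns are the frame's x, y, z axes.
In Python, from rig import env gives the robot as it stands. The module is installed in compiled form; this text tells all that it offers.
- The arm moves only by the shell command python3 -m pendant 'ROWS' [FORCE]. ROWS is JSON, a list of rows, each a list of 3 entries, a list of its own where there are three numbers: the shift along the world's x, y, z as a fraction of full scale, then the turn about the world's z as a fraction of full scale, then the opening, from 0 (shut) to 1 (fully open). A call has 1 to 12 rows; each row shifts and turns the commanded pose from where the row before left it; what a row does not reach is not made up. Full scale, the value 1, is 30 mm for a shift and 5 degrees for a turn. A row lasts 1/12 s, in which the tool goes at most 41.7 mm and 7.16 degrees, less where a joint would pass 70% of its speed; a pose out of reach is approached as far as the arm can. A call with a number of a shift or a turn outside -1 to 1 is refused whole. A call with a gripper value outside its range is refused whole. The fingers move at their own pace and stop on an object; FORCE is the grip in N (left out, the last holds). Time passes only in rows, so rows that do not move let the fingers close. It gives the time, the measured TCP pose, the force and the opening at its end, in the units of the state.
- env.observe(): the state, without advancing time (a new reading comes with each control period).
- env.get_image(name): name is "side" or "top"; returns (picture, depth): 480x640x3 uint8, red, green, blue; 480x640 float32, m along the optical axis (not along the pixel's ray), 0 where there is no reading.
- env.camera_model(name): a dict with "camera_matrix" (3x3 intrinsics, pixels), "dist_coeffs" ([k1, k2, p1, p2, k3] as OpenCV has them; the pictures are not rectified), "R" (3x3) and "t" (3): a world point X has camera coordinates R X + t. Camera axes: x right, y down, z forward; pixel columns grow to the right and rows downward; lengths in m; the calibration is good to about 2 mm. A picture is of the moment at which its call begins. camera_model takes no time and is no camera call.
- env.close_job(): hands the job in, once; it reports no verdict.
The state is a dict: "time_s": time; "q": joint angles; "qvel": joint speeds; "joint_efforts": joint torques, N m; "position": TCP position; "tool_rot": TCP orientation; "ft_force": force on the tool from outside, world axes, zero at the start; "wrist_torque": the same for the moment, N m; "grip_width": finger opening in m.
Only numpy, scipy, OpenCV 4.12 (cv2) and the standard library are available. Lean on these libraries where they do the work, as an engineer would, in place of code of your own. Each camera call takes 0.05 s, during which the arm holds its last target.

TASK

With the fingertips, slide the notebook fully home in the little book press, up against the wooden stop at its back. Then wind the press's wing screw down clockwise, by pushing its wings round with stroke after stroke of a fingertip, until it comes to its stop and the pressing board is down on the notebook. Do not lift the notebook, and leave the other things on the desk where they are.

Things in the scene. Friction and masses are not known exactly. Their poses are not given: they have to be found in the camera images.
- press: Small book press, fixed to the desk. Origin: centre of the underside of its plywood base (190 along x, 180 along y, 15 thick), on the screw's axis; z up; +x runs from the open front, where the notebook goes in, to the back stop. Two wooden fences 8 mm high run along x, inner faces at y = +-56.5. A plywood pressing board (110 along x, 96 along y, 10 thick) hangs over the notebook.
- stop_face (a point): Middle of the face of the wooden back stop (16 high, 110 long), at x = +74 in the press's frame, 23 mm above the desk.
- bridge_top (a point): Middle of the top of the aluminium bridge bar (x = 0, y = 0 in the press's frame), 70 mm above the desk, where the screw goes through. The bar is 30 wide along x, 175 long along y, 14 thick, on two columns at y = +-76 whose nuts reach 76 mm above the desk.
- pin_top (a point): Top end of the upright steel guide pin, 8 diameter, that comes through the bridge at x = 0, y = +46 in the press's frame; 129 mm above the desk with the board fully raised, 117 when down. It stands in the way of a finger going all round the screw: lift the finger out and set it behind a wing again.
- notebook: Hardback notebook, loose, 148 along x, 105 along y, 14 thick, about 0.2 kg, lying flat on the press base (its underside 15 mm above the desk), sticking out of the press's front by 20 to 45 mm, within about 2 degrees of square. Origin: centre of its underside; axes nearly those of the press. Home, its origin is at x = 0 in the press's frame, its front edge at x = -74.
- screw (a joint): Turn of the steel wing screw in rad: grows clockwise seen from above; 0 is fully raised, 9.0 is its hard stop, fully down. It starts between 0.5 and 3.5. It sinks with the pressing board by 8 mm a turn (11.5 mm in all), stays where it is left, and takes about 0.03 N m to turn (1 to 1.5 N on a wing).
- wing_centre (a point): Point on the screw's axis at the mid-height of the wings: 87 mm above the desk when fully down, up to 98.5 when raised. The hub has 11 mm radius. Two upright wings, opposite each other, 5 to 7 mm thick, from 10 below this point to 10 above it, reach 33 mm from the axis.
- wing_tip (a point): Point at the outer end of one of the two wings, 31 mm from the axis, at the mid-height of the wings. The other wing's end is opposite.
- tape: Roll of tape lying flat, 90 diameter, 24 high; origin under its centre. To be left alone.
- glue: White glue bottle, 40 diameter, 70 high; origin under its centre. To be left alone.
- scissors: Scissors lying flat, 165 long, 10 high; origin below the pivot. To be left alone.
- knife: Craft knife lying flat, 145 long, 13 high; origin under the handle's centre. To be left alone.
- pencil_cup: Black pencil cup, 74 diameter, 90 high, pencils to 150; origin under its centre. To be left alone.
- mug: White mug, 80 diameter, 90 high; origin under its centre. To be left alone.
- ruler: Steel ruler, 310 x 30 x 4, lying flat at the back; origin under its centre. To be left alone.
Things that resemble listed ones, but are neither listed nor needed, are in the scene too. What is shaped like the notebook but green or turquoise is not meant.

How it is judged:
By the outcome, as a careful person would: the job done as asked, in the order asked, and still so for the second after the job is handed in, with the robot touching nothing.
It also fails if it takes over 61 s, if anything falls off the work surface, if the arm or the gripper's body presses on something with over 40 N, if the wrist force passes 120 N, or if a joint passes its speed limit or range.

## Working session

There is one attempt and no reset: what is moved stays moved. The work goes in short steps, Python scripts to look and compute and a shell command to move; the robot and the scene stay as the last step left them, time stands still between calls to the robot, and variables do not carry over. Pictures are saved under pics/ and viewed, and the job is handed in when it is done.

```bash
mkdir -p pics
python3 - <<'E'
from rig import env
import cv2,numpy as np
s=env.observe()
print(s)
for n in("top","side"):
    p,d=env.get_image(n); cv2.imwrite(f"pics/{n}0.png",p[:,:,::-1]); np.save(f"pics/{n}0.npy",d)
    m=env.camera_model(n); print(n,m)
E
```

```text
{'time_s': 0.0, 'q': array([-8.42433758e+01,  2.18419851e+01,  7.43875955e+01,  1.55510117e-04,
        8.38580924e+01, -1.23379708e+01]), 'qvel': array([-0.0466752 , -0.04757832,  0.02920187,  0.02484678, -0.05126672,
        0.06810895]), 'joint_efforts': array([ 2.21659081e-05, -4.48464060e+01, -2.31280303e+01, -1.25167121e-04,
        4.76145098e-03, -1.39712805e-05]), 'position': array([ 0.17076936, -0.52249104,  0.23068573]), 'tool_rot': array([[-9.50545151e-01, -1.50797024e-04,  3.10586371e-01],
       [-3.10586232e-01,  1.52273597e-03, -9.50543988e-01],
       [-3.29601835e-04, -9.99998829e-01, -1.49426477e-03]]), 'ft_force': array([-0.11975525, -0.53448352,  1.09936226]), 'wrist_torque': array([ 0.01696315, -0.03471589,  0.00898271]), 'grip_width': 0.08538030068224114}
top {'camera_matrix': array([[455.3844027 ,   0.        , 316.5889759 ],
       [  0.        , 455.3844027 , 242.67157151],
       [  0.        ,   0.        ,   1.        ]]), 'dist_coeffs': array([-0.00955595,  0.        ,  0.        ,  0.        ,  0.        ]), 'R': array([[-0.02249379, -0.99944153,  0.02471162],
       [-0.9841024 ,  0.01777934, -0.17670985],
       [ 0.17617181, -0.02829364, -0.98395272]]), 't': array([0.08736081, 0.57596608, 1.11450606])}
side {'camera_matrix': array([[571.52016132,   0.        , 316.63292929],
       [  0.        , 571.52016132, 247.18853245],
       [  0.        ,   0.        ,   1.        ]]), 'dist_coeffs': array([-0.05992376,  0.        ,  0.        ,  0.        ,  0.        ]), 'R': array([[-0.88265514, -0.46991331,  0.01006965],
       [-0.30542695,  0.55714708, -0.77220562],
       [ 0.35725942, -0.68466679, -0.63529292]]), 't': array([0.55098698, 0.190053  , 1.54950625])}
```

View pics/top0.png

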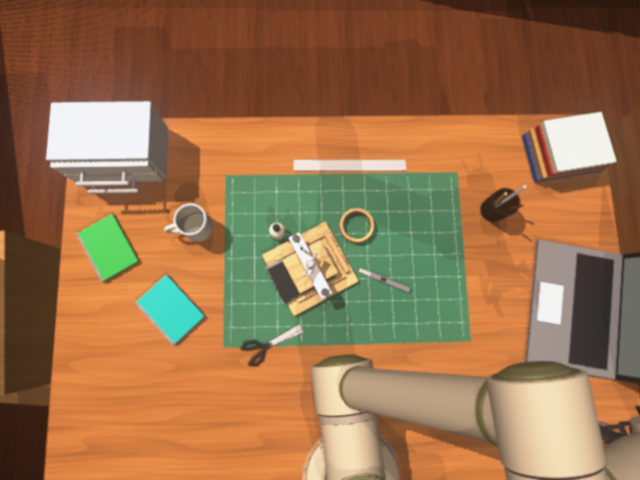

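View pics/side0.png

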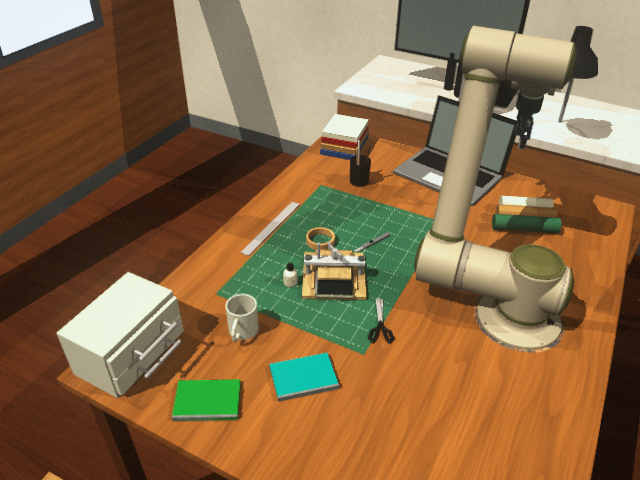

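Run:
```python
import cv2
p=cv2.imread("pics/top0.png")[215:325,250:370]; cv2.imwrite("pics/topc.png",cv2.resize(p,None,fx=5,fy=5,interpolation=cv2.INTER_CUBIC))
p=cv2.imread("pics/side0.png")[230:310,275:395]; cv2.imwrite("pics/sidec.png",cv2.resize(p,None,fx=6,fy=6,interpolation=cv2.INTER_CUBIC))
```

```text
(no output)
```

View pics/topc.png

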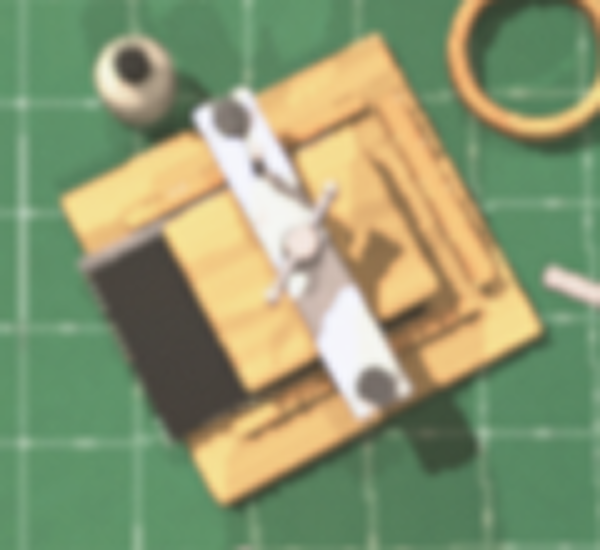

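View pics/sidec.png

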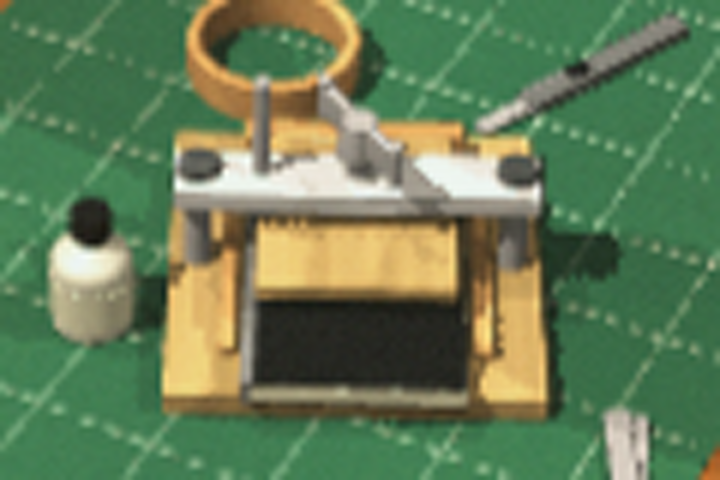

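```bash
cat > h.py <<'E'
import numpy as np,cv2
from rig import env
def ray(n,u,v):
    m=env.camera_model(n);K=m["camera_matrix"];p=cv2.undistortPoints(np.array([[[u,v]]],float),K,m["dist_coeffs"])[0,0]
    R=np.array(m["R"]);t=np.array(m["t"]);return -R.T@t,R.T@np.array([p[0],p[1],1])
def onz(n,u,v,z):
    o,d=ray(n,u,v);return o+d*(z-o[2])/d[2]
def topc(a,b,z,x0=250,y0=215,f=5): return onz("top",(a+.5)/f-.5+x0,(b+.5)/f-.5+y0,z)
def sidec(a,b,z,x0=275,y0=230,f=6): return onz("side",(a+.5)/f-.5+x0,(b+.5)/f-.5+y0,z)
E
python3 - <<'E'
from h import *
from scipy.optimize import least_squares
np.set_printoptions(precision=4,suppress=True)
obs=[]
pts=[((-95,90),topc(62,200,.015)),((95,90),topc(377,35,.015)),((95,-90),topc(545,330,.015)),((-95,-90),topc(228,505,.015)),
((0,76),topc(232,118,.076)),((0,-76),topc(377,386,.076)),
((0,76),sidec(202,163,.076)),((0,-76),sidec(518,170,.076)),((-95,90),sidec(165,402,.015)),((-95,-90),sidec(549,403,.015))]
def res(p,full=False):
    r=[]
    for (a,b),w in pts:
        c,s=np.cos(p[2]),np.sin(p[2]);r.append([p[0]+(c*a-s*b)/1e3-w[0],p[1]+(s*a+c*b)/1e3-w[1]])
    return np.array(r) if full else np.ravel(r)
f=least_squares(res,[.45,0,-.5]);p=f.x;print(p,np.degrees(p[2]));print(res(p,True)*1e3)
R=np.array([[np.cos(p[2]),-np.sin(p[2])],[np.sin(p[2]),np.cos(p[2])]])
L=lambda w:(R.T@(w[:2]-p[:2]))*1e3
print("nb",[L(topc(a,b,.029)) for a,b in[(84,264),(180,438)]],[L(sidec(a,b,.029)) for a,b in[(247,390),(467,388)]])
for z in(.09,.0945,.0985):
  print("wing",z,[L(topc(a,b,z+.01)) for a,b in[(330,188),(302,240),(272,298)]],[L(sidec(a,b,z+.01)) for a,b in[(324,80),(360,120),(398,150)]])
for z in(.117,.123,.129): print("pin",z,L(topc(258,166,z)),L(sidec(262,78,z)))
E
```

```text
[ 0.5169  0.0953 -1.0915] -62.53795802636837
[[-1.8847  2.8736]
 [ 0.0944  1.5023]
 [-0.8156  1.9823]
 [-2.0558  4.3901]
 [-0.9891  2.6719]
 [-0.7366  1.7232]
 [ 2.466  -1.47  ]
 [ 0.7858 -4.4467]
 [ 3.3845 -5.2725]
 [-0.2488 -3.9543]]
nb [array([-96.9078,  52.8995]), array([-95.4545, -49.2322])] [array([-106.9467,   51.6556]), array([-103.6349,  -49.134 ])]
wing 0.09 [array([26.5793, 18.0679]), array([2.358 , 2.1589]), array([-23.8894, -15.7081])] [array([31.4664, 17.238 ]), array([2.0576, 0.5473]), array([-19.3569, -16.7761])]
wing 0.0945 [array([26.1483, 17.4928]), array([2.0264, 1.6492]), array([-24.1133, -16.1445])] [array([25.9087, 17.3777]), array([-3.3711,  0.7603]), array([-24.6916, -16.4871])]
wing 0.0985 [array([25.7651, 16.9817]), array([1.7316, 1.1961]), array([-24.3123, -16.5324])] [array([20.9685, 17.5019]), array([-8.1966,  0.9496]), array([-29.4336, -16.2302])]
pin 0.117 [-0.3017 41.7965] [11.3081 46.7538]
pin 0.123 [-0.7361 40.8858] [ 3.8928 46.7677]
pin 0.129 [-1.1705 39.9751] [-3.5224 46.7816]
```

The black notebook (top crop about (165,340), full picture (283,282)) lies in the press and sticks out at its front. The green one at (108,247) and the turquoise one at (170,310) in the top picture are decoys, and both crops confirm this. By my fit the press is at (0.517, 0.095), yaw −62.5°. The notebook's front edge is at about x = −101 mm in the press frame. I'll travel there first.

```bash
python3 -m pendant '[[[0.384,0.972,0],0.8,0.5],[[0.384,0.972,0],0.8,0.5],[[0.384,0.972,0],0.8,0.5],[[0.384,0.972,0],0.8,0.5],[[0.384,0.972,0],0.8,0.5],[[0.384,0.972,0],0.8,0.5],[[0.384,0.972,0],0.8,0.5],[[0.384,0.972,0],0.8,0.5],[[0.384,0.972,0],0.8,0.5],[[0.384,0.972,0],0.8,0.5],[[0.384,0.972,0],0.8,0.5],[[0.384,0.972,0],0.8,0.5]]' && python3 -m pendant '[[[0.384,0.972,0],0.8,0.5],[[0.384,0.972,0],0.8,0.5],[[0.384,0.972,0],0.8,0.5],[[0.384,0.972,0],0.8,0.5],[[0.384,0.972,0],0.8,0.5],[[0.384,0.972,0],0.8,0.5],[[0.384,0.972,0],0.8,0.5],[[0.384,0.972,0],0.8,0.5],[[0.384,0.972,0],0.8,0.5],[[0.384,0.972,0],0.8,0.5],[[0.384,0.972,0],0.8,0.5],[[0.384,0.972,0],0.8,0.5]]'
cat >> h.py <<'E'
P=np.array([.517,.0953]);YAW=np.radians(-62.5)
RP=np.array([[np.cos(YAW),-np.sin(YAW)],[np.sin(YAW),np.cos(YAW)]])
def st():
    s=env.observe();p=s["position"];z=s["tool_rot"][:,2]
    print("t",round(s["time_s"],2),"pos",p.round(4),"press",(RP.T@(p[:2]-P)*1e3).round(1),"jaw(press)",round(np.degrees(np.arctan2(z[1],z[0])-YAW),1),"q",s["q"].round(0),"F",s["ft_force"].round(1),"w",round(s["grip_width"],4))
E
python3 -c "
from h import *
st()"
```

```text
time_s: 1.1
position: [0.3091, -0.1713, 0.2312]
tool_rot: [[-0.403, -0.0, 0.915], [-0.915, 0.0, -0.403], [-0.0, -1.0, -0.0]]
ft_force: [0.9, -1.1, 0.6]
grip_width: 0.0428
time_s: 2.1
position: [0.4474, 0.1788, 0.2311]
tool_rot: [[0.412, -0.001, 0.911], [-0.911, -0.0, 0.412], [-0.0, -1.0, -0.001]]
ft_force: [0.1, -0.3, 0.3]
grip_width: 0.0424
t 2.1 pos [0.4474 0.1788 0.2311] press [-106.2  -23.2] jaw(press) 86.8 q [  8.  15.  85.  -0.  80. -17.] F [ 0.1 -0.3  0.3] w 0.0424
```

```bash
python3 -m pendant '[[[0.39,0.9,0],0.64,0.5],[[0,0,-1],0,0.5],[[0,0,-1],0,0.5],[[0,0,-1],0,0.5],[[0,0,-1],0,0.5],[[0,0,-1],0,0.5],[[0,0,0],0,0.5]]'
python3 - <<'E'
from h import *
st()
for n,c in(("side",(230,150,400,330)),("top",(230,200,390,330))):
    p,d=env.get_image(n);p=p[c[1]:c[3],c[0]:c[2],::-1];cv2.imwrite(f"pics/{n}1.png",cv2.resize(p,None,fx=4,fy=3.3 if 0 else 4,interpolation=cv2.INTER_CUBIC)[:600])
E
```

```text
time_s: 2.68
position: [0.4562, 0.2035, 0.0767]
tool_rot: [[0.458, -0.01, 0.889], [-0.889, -0.002, 0.458], [-0.003, -1.0, -0.01]]
ft_force: [-0.9, -0.1, -0.9]
grip_width: 0.0429
t 2.68 pos [0.4562 0.2035 0.0767] press [-124.   -4.] jaw(press) 89.8 q [ 10.  27.  95.  -0.  58. -17.] F [-0.9 -0.1 -0.9] w 0.0429
```

```bash
python3 -c "
import cv2
for n in('side1','top1'):
    i=cv2.imread(f'pics/{n}.png');print(i.shape)"
```

```text
(600, 680, 3)
(520, 640, 3)
```

View pics/side1.png

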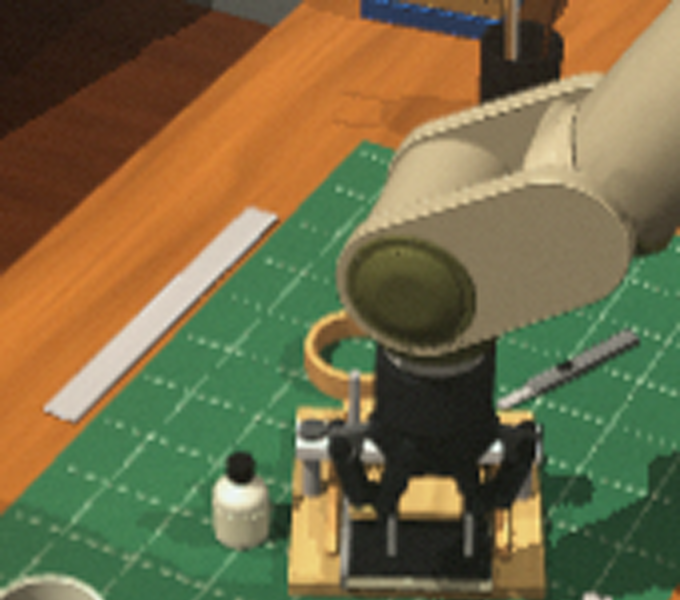

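View pics/top1.png

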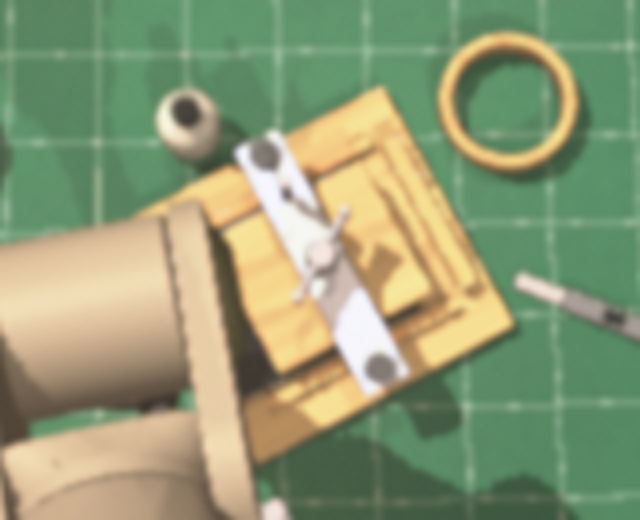

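```bash
python3 -m pendant '[[[-0.09,0.18,-0.6],0,0.5],[[0,0,-0.6],0,0.5],[[0,0,-0.6],0,0.5],[[0,0,0],0,0.5],[[0,0,0],0,0.5]]'
python3 -c "
from h import *
st()"
```

```text
time_s: 3.2
position: [0.457, 0.2096, 0.0287]
tool_rot: [[0.459, 0.001, 0.889], [-0.889, 0.0, 0.459], [0.0, -1.0, 0.001]]
ft_force: [0.2, 0.1, 0.9]
grip_width: 0.0429
t 3.2 pos [0.457  0.2096 0.0287] press [-129.1   -0.4] jaw(press) 89.8 q [ 11.  32.  98.  -0.  51. -16.] F [0.2 0.1 0.9] w 0.0429
```

```bash
python3 -m pendant '[[[0,0,-0.35],0,0.5],[[0,0,0],0,0.5],[[0.077,-0.148,0],0,0.5],[[0.077,-0.148,0],0,0.5],[[0.077,-0.148,0],0,0.5],[[0.077,-0.148,0],0,0.5],[[0,0,0],0,0.5],[[0,0,0],0,0.5]]'
python3 - <<'E'
from h import *
st()
p,d=env.get_image("side");p=p[240:320,280:400,::-1];cv2.imwrite("pics/side2.png",cv2.resize(p,None,fx=6,fy=6,interpolation=cv2.INTER_CUBIC))
E
```

```text
time_s: 3.87
position: [0.4658, 0.1913, 0.017]
tool_rot: [[0.458, 0.0, 0.889], [-0.889, 0.0, 0.458], [0.0, -1.0, 0.0]]
ft_force: [-0.1, 0.2, 0.9]
grip_width: 0.0428
t 3.87 pos [0.4658 0.1913 0.017 ] press [-108.8   -1.1] jaw(press) 89.8 q [  9.  33.  98.  -0.  49. -18.] F [-0.1  0.2  0.9] w 0.0428
```

View pics/side2.png

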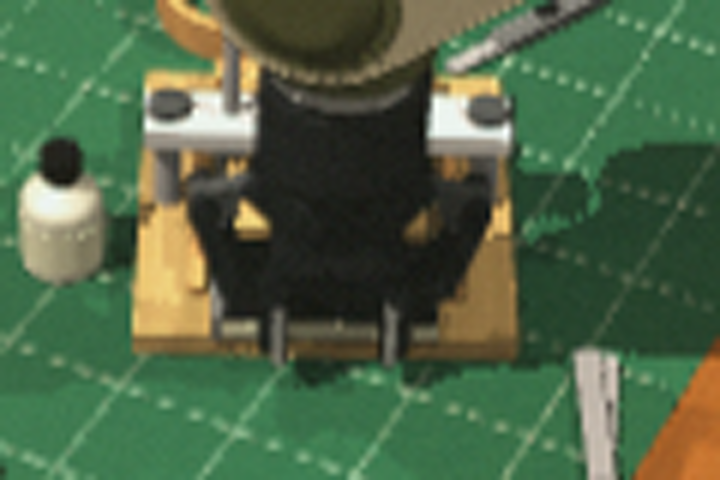

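```bash
python3 -m pendant '[[[0.06,-0.118,0],0,0.5],[[0.06,-0.118,0],0,0.5],[[0.06,-0.118,0],0,0.5],[[0,0,0],0,0.5]]'
python3 -m pendant '[[[0.046,-0.089,0],0,0.5],[[0.046,-0.089,0],0,0.5],[[0,0,0],0,0.5]]'
python3 -c "
from h import *
st()"
```

```text
time_s: 4.25
position: [0.4713, 0.1805, 0.0168]
tool_rot: [[0.458, 0.0, 0.889], [-0.889, -0.0, 0.458], [0.0, -1.0, 0.0]]
ft_force: [0.9, 0.1, -0.6]
grip_width: 0.0428
time_s: 4.5
position: [0.474, 0.1753, 0.0168]
tool_rot: [[0.458, 0.0, 0.889], [-0.889, -0.0, 0.458], [0.0, -1.0, -0.0]]
ft_force: [0.2, -0.5, 0.1]
grip_width: 0.0426
t 4.5 pos [0.474  0.1753 0.0168] press [-90.8  -1.2] jaw(press) 89.8 q [  7.  33.  98.  -0.  49. -20.] F [ 0.2 -0.5  0.1] w 0.0426
```

Run:
```python
from h import *
for n,c,f in(("side",(280,240,400,320),6),("top",(250,215,370,325),5)):
    p,d=env.get_image(n);p=p[c[1]:c[3],c[0]:c[2],::-1];cv2.imwrite(f"pics/{n}3.png",cv2.resize(p,None,fx=f,fy=f,interpolation=cv2.INTER_CUBIC))
```

```text
(no output)
```

View pics/side3.png

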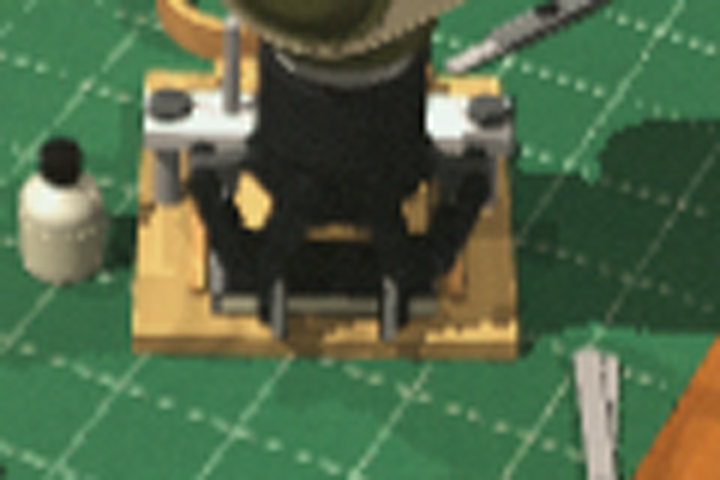

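View pics/top3.png

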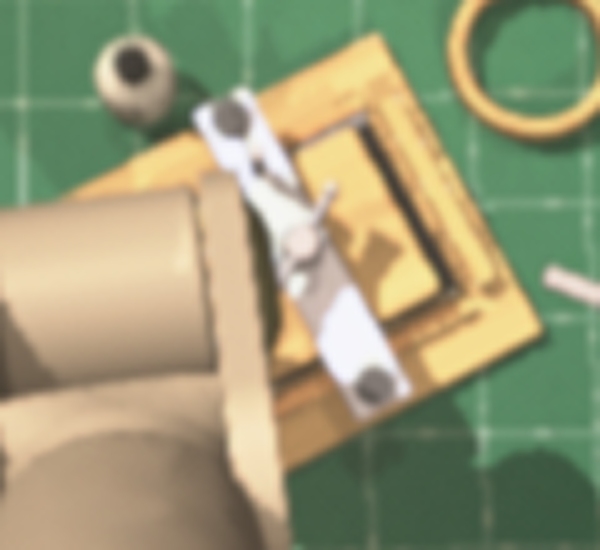

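```bash
python3 -m pendant '[[[0.031,-0.059,0],0,0.5],[[0.031,-0.059,0],0,0.5],[[0,0,0],0,0.5]]'
python3 -m pendant '[[[0.031,-0.059,0],0,0.5],[[0,0,0],0,0.5]]'
python3 -c "
from h import *
st()"
```

```text
time_s: 4.85
position: [0.4757, 0.172, 0.0168]
tool_rot: [[0.458, 0.0, 0.889], [-0.889, -0.0, 0.458], [0.0, -1.0, 0.0]]
ft_force: [-0.2, 0.6, 0.4]
grip_width: 0.0426
time_s: 5.02
position: [0.4766, 0.1702, 0.0168]
tool_rot: [[0.458, 0.0, 0.889], [-0.889, -0.0, 0.458], [0.0, -1.0, 0.0]]
ft_force: [0.3, 0.3, 1.1]
grip_width: 0.043
t 5.02 pos [0.4766 0.1702 0.0168] press [-85.1  -1.2] jaw(press) 89.8 q [  6.  33.  98.  -0.  49. -21.] F [0.3 0.3 1.1] w 0.043
```

```bash
python3 -m pendant '[[[0.031,-0.059,0],0,0.5],[[0,0,0],0,0.5]]'
python3 -m pendant '[[[0.031,-0.059,0],0,0.5],[[0,0,0],0,0.5]]'
python3 - <<'E'
from h import *
st()
for n,c,f in(("top",(300,215,370,285),8),):
    p,d=env.get_image(n);p=p[c[1]:c[3],c[0]:c[2],::-1];cv2.imwrite(f"pics/{n}4.png",cv2.resize(p,None,fx=f,fy=f,interpolation=cv2.INTER_CUBIC))
E
```

```text
time_s: 5.18
position: [0.4775, 0.1685, 0.0168]
tool_rot: [[0.458, 0.0, 0.889], [-0.889, -0.0, 0.458], [0.0, -1.0, 0.0]]
ft_force: [-1.0, -0.4, 0.0]
grip_width: 0.0427
time_s: 5.35
position: [0.4776, 0.1683, 0.0168]
tool_rot: [[0.458, -0.001, 0.889], [-0.889, 0.003, 0.458], [-0.003, -1.0, 0.0]]
ft_force: [-3.0, 12.0, 1.8]
grip_width: 0.0427
t 5.35 pos [0.4776 0.1683 0.0168] press [-82.9  -1.2] jaw(press) 89.8 q [  6.  33.  97.   0.  50. -21.] F [-3.  12.   1.8] w 0.0427
```

View pics/top4.png

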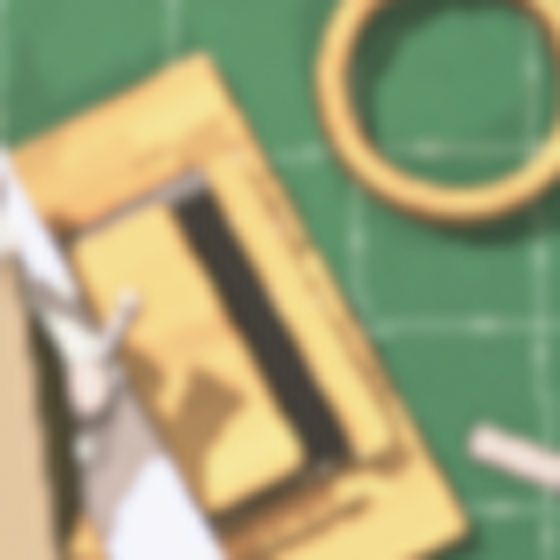

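The notebook's rear edge is flush with the stop from (205,180) to (345,460), and the force has jumped to 12 N. I'll nudge it once more, then back off and raise.

```bash
python3 -m pendant '[[[0.015,-0.03,0],0,0.5],[[0,0,0],0,0.5]]'
python3 -m pendant '[[[-0.23,0.443,0],0,0.5],[[-0.23,0.443,0],0,0.5],[[0,0,1],0,0.2],[[0,0,1],0,0],[[0,0,1],0,0],[[0,0,1],0,0],[[0,0,1],0,0]]'
python3 - <<'E'
from h import *
st()
p,d=env.get_image("side");p=p[230:310,275:395,::-1];cv2.imwrite("pics/side5.png",cv2.resize(p,None,fx=6,fy=6,interpolation=cv2.INTER_CUBIC))
E
```

```text
time_s: 5.57
position: [0.4776, 0.1682, 0.0168]
tool_rot: [[0.458, -0.002, 0.889], [-0.889, 0.004, 0.458], [-0.004, -1.0, 0.0]]
ft_force: [-3.2, 18.4, 2.1]
grip_width: 0.0426
time_s: 6.15
position: [0.4648, 0.1924, 0.1684]
tool_rot: [[0.459, 0.0, 0.889], [-0.889, -0.0, 0.459], [0.0, -1.0, 0.0]]
ft_force: [1.3, -0.2, -0.0]
grip_width: -0.0002
t 6.15 pos [0.4648 0.1924 0.1684] press [-110.2   -1.5] jaw(press) 89.8 q [  9.  20.  88.  -0.  72. -18.] F [ 1.3 -0.2 -0. ] w -0.0002
```

View pics/side5.png

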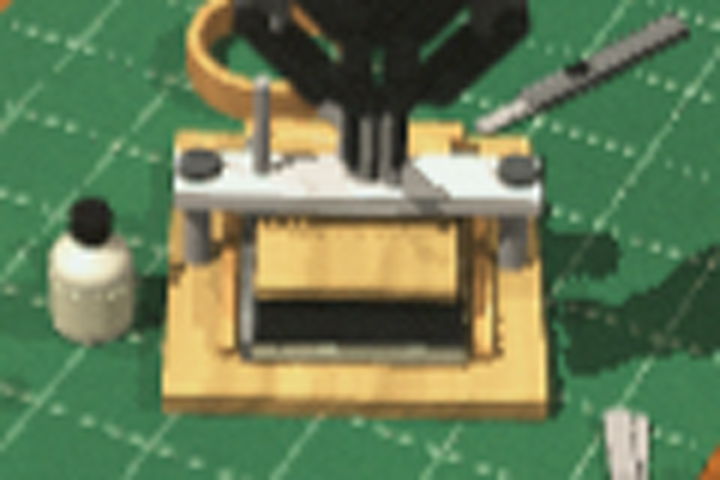

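The notebook is home: its front edge is now at about (360,352) in the crop, well inside the base. Next comes the screw. The top camera and the stop contact agree on an axis at (0.518, 0.093), so I'll move above the start of the first stroke.

```bash
sed -i 's/^P=.*YAW=/P=np.array([.518,.093]);YAW=/' h.py
cat >> h.py <<'E'
def tcp(psi,off=18,r=25):
    a=np.radians(psi);return P+RP@np.array([r*np.cos(a)-off*np.sin(a),r*np.sin(a)+off*np.cos(a)])/1e3
def stroke(a,b,step=5,off=18,r=25):
    n=round((a-b)/step);prev=tcp(a,off,r)
    for k in range(1,n+1):
        q=tcp(a-k*step,off,r);d=(q-prev)/.03;prev=q
        print(f"[[{d[0]:.2f},{d[1]:.2f},0],-{step/5:g},0],",end="\n" if k%12==0 else "")
    print()
E
python3 -m pendant '[[[0.088,-0.404,0],1,0],[[0.088,-0.404,0],1,0],[[0.088,-0.404,0],1,0],[[0.088,-0.404,0],1,0],[[0.088,-0.404,0],1,0],[[0.088,-0.404,0],1,0],[[0.088,-0.404,0],1,0],[[0.088,-0.404,0],1,0],[[0.088,-0.404,0],1,0],[[0,0,0],0,0],[[0,0,0],0,0]]'
python3 - <<'E'
from h import *
st()
print(tcp(-135))
for n,c,f in(("side",(275,170,395,290),5),("top",(250,215,370,325),5)):
    p,d=env.get_image(n);p=p[c[1]:c[3],c[0]:c[2],::-1];cv2.imwrite(f"pics/{n}6.png",cv2.resize(p,None,fx=f,fy=f,interpolation=cv2.INTER_CUBIC))
E
```

```text
time_s: 7.12
position: [0.4888, 0.0833, 0.1667]
tool_rot: [[0.951, -0.0, 0.308], [-0.308, 0.0, 0.951], [-0.0, -1.0, -0.0]]
ft_force: [0.3, -0.0, 0.4]
grip_width: -0.0002
t 7.12 pos [0.4888 0.0833 0.1667] press [ -4.9 -30.4] jaw(press) 134.6 q [ -4.  20.  89.   0.  71. -76.] F [ 0.3 -0.   0.4] w -0.0002
[0.48874437 0.08335074]
```

View pics/side6.png

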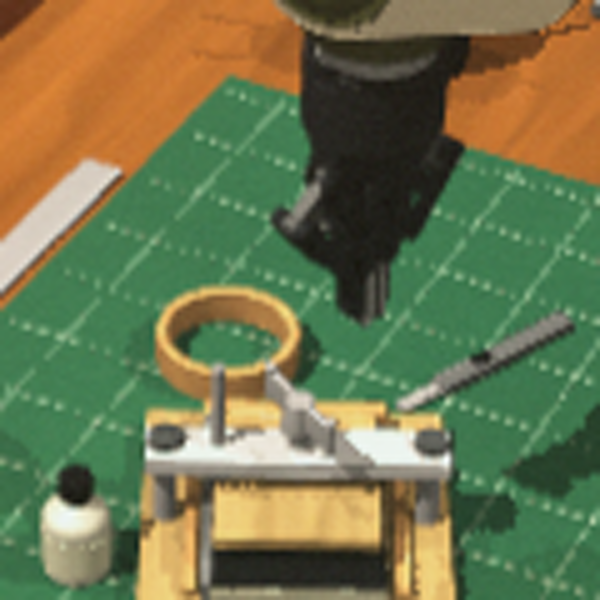

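View pics/top6.png

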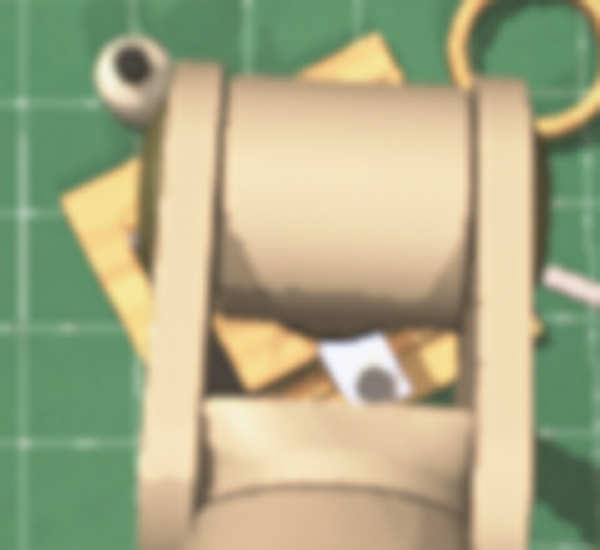

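```bash
python3 -m pendant '[[[0,0,-0.7],0,0],[[0,0,-0.7],0,0],[[0,0,-0.7],0,0],[[0,0,0],0,0]]'
python3 -m pendant '[[[0,0,-0.42],0,0],[[0,0,-0.4],0,0],[[0,0,0],0,0],[[0,0,0],0,0]]'
python3 - <<'E'
from h import *
st()
p,d=env.get_image("side");p=p[200:290,280:400,::-1];cv2.imwrite("pics/side7.png",cv2.resize(p,None,fx=6,fy=6,interpolation=cv2.INTER_CUBIC))
stroke(-135,-280)
E
```

```text
time_s: 7.55
position: [0.4868, 0.0843, 0.1008]
tool_rot: [[0.952, -0.006, 0.305], [-0.305, 0.0, 0.952], [-0.006, -1.0, -0.001]]
ft_force: [-0.3, 0.5, -0.2]
grip_width: -0.0
time_s: 7.88
position: [0.4889, 0.0838, 0.0799]
tool_rot: [[0.953, 0.0, 0.304], [-0.304, -0.0, 0.953], [0.0, -1.0, 0.0]]
ft_force: [0.7, -0.3, 0.3]
grip_width: 0.0003
t 7.88 pos [0.4889 0.0838 0.0799] press [ -5.3 -30. ] jaw(press) 134.8 q [ -4.  26.  96.   0.  58. -76.] F [ 0.7 -0.3  0.3] w 0.0003
[[-0.02,0.09,0],-1,0],[[-0.02,0.09,0],-1,0],[[-0.01,0.09,0],-1,0],[[-0.00,0.09,0],-1,0],[[0.01,0.09,0],-1,0],[[0.01,0.09,0],-1,0],[[0.02,0.09,0],-1,0],[[0.03,0.08,0],-1,0],[[0.04,0.08,0],-1,0],[[0.04,0.08,0],-1,0],[[0.05,0.07,0],-1,0],[[0.06,0.07,0],-1,0],
[[0.06,0.06,0],-1,0],[[0.07,0.06,0],-1,0],[[0.07,0.05,0],-1,0],[[0.08,0.05,0],-1,0],[[0.08,0.04,0],-1,0],[[0.08,0.03,0],-1,0],[[0.09,0.02,0],-1,0],[[0.09,0.02,0],-1,0],[[0.09,0.01,0],-1,0],[[0.09,0.00,0],-1,0],[[0.09,-0.01,0],-1,0],[[0.09,-0.01,0],-1,0],
[[0.09,-0.02,0],-1,0],[[0.08,-0.03,0],-1,0],[[0.08,-0.04,0],-1,0],[[0.08,-0.04,0],-1,0],[[0.07,-0.05,0],-1,0],
```

View pics/side7.png

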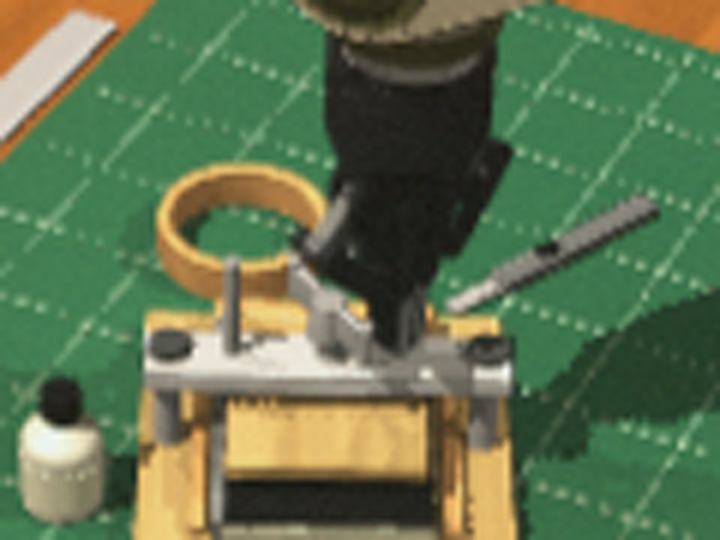

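The fingertip at about (395,345) stands just behind the near wing at (375,340). I'll start the first stroke.

```bash
python3 -m pendant '[[[-0.02,0.09,0],-1,0],[[-0.02,0.09,0],-1,0],[[-0.01,0.09,0],-1,0],[[0,0.09,0],-1,0],[[0.01,0.09,0],-1,0],[[0.01,0.09,0],-1,0],[[0.02,0.09,0],-1,0],[[0.03,0.08,0],-1,0],[[0,0,0],0,0]]'
python3 - <<'E'
from h import *
st();print(tcp(-175))
p,d=env.get_image("side");p=p[200:290,280:400,::-1];cv2.imwrite("pics/side8.png",cv2.resize(p,None,fx=6,fy=6,interpolation=cv2.INTER_CUBIC))
E
```

```text
time_s: 8.68
position: [0.4897, 0.1052, 0.0803]
tool_rot: [[0.532, 0.001, 0.847], [-0.847, -0.0, 0.532], [0.001, -1.0, 0.001]]
ft_force: [-0.1, 0.8, 0.6]
grip_width: -0.0001
t 8.68 pos [0.4897 0.1052 0.0803] press [-23.9 -19.5] jaw(press) 94.6 q [ -1.  27.  95.  -0.  58. -34.] F [-0.1  0.8  0.6] w -0.0001
[0.48938646 0.10441339]
```

View pics/side8.png

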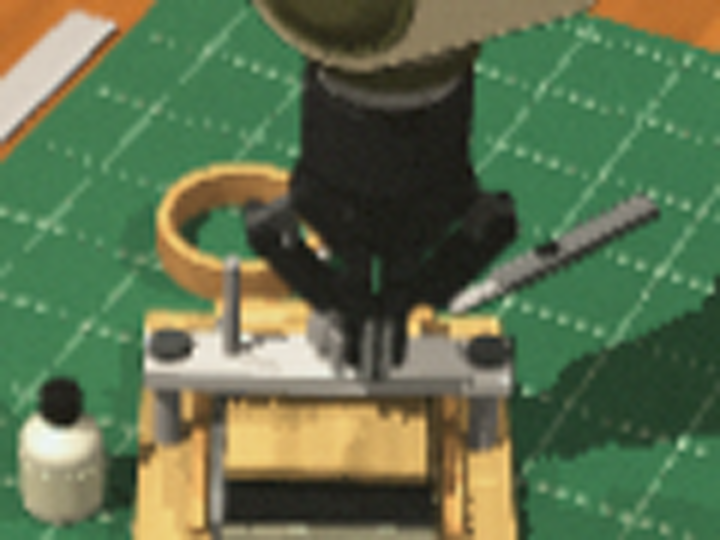

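The wing has turned with the finger, so I'll continue.

```bash
python3 -m pendant '[[[0.04,0.08,0],-1,0],[[0.04,0.08,0],-1,0],[[0.05,0.07,0],-1,0],[[0.06,0.07,0],-1,0],[[0.06,0.06,0],-1,0],[[0.07,0.06,0],-1,0],[[0.07,0.05,0],-1,0],[[0.08,0.05,0],-1,0],[[0.08,0.04,0],-1,0],[[0.08,0.03,0],-1,0],[[0,0,0],0,0]]'
python3 - <<'E'
from h import *
st();print(tcp(-225))
p,d=env.get_image("side");p=p[200:290,280:400,::-1];cv2.imwrite("pics/side9.png",cv2.resize(p,None,fx=6,fy=6,interpolation=cv2.INTER_CUBIC))
E
```

```text
time_s: 9.65
position: [0.5086, 0.1226, 0.0797]
tool_rot: [[-0.304, 0.001, 0.953], [-0.953, 0.0, -0.304], [-0.0, -1.0, 0.001]]
ft_force: [-0.8, 0.7, 0.4]
grip_width: 0.0003
t 9.65 pos [0.5086 0.1226 0.0797] press [-30.6   5.4] jaw(press) 44.8 q [ 1. 29. 91.  0. 60. 18.] F [-0.8  0.7  0.4] w 0.0003
[0.50835074 0.12225563]
```

View pics/side9.png

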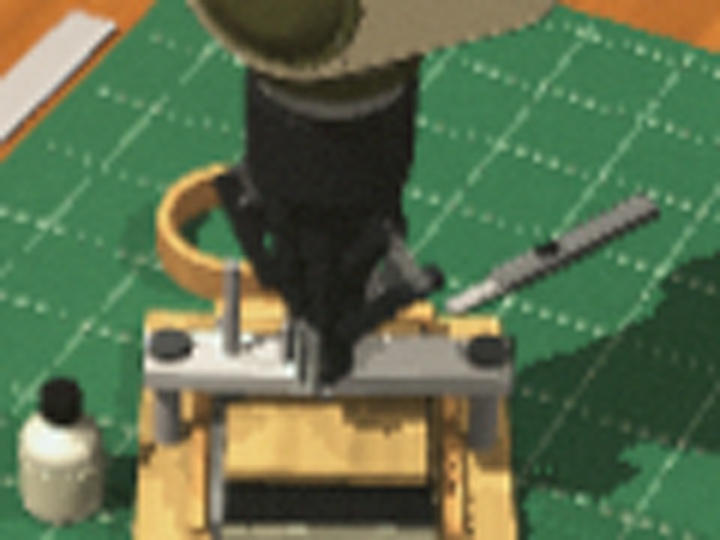

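```bash
python3 -m pendant '[[[0.09,0.02,0],-1,0],[[0.09,0.02,0],-1,0],[[0.09,0.01,0],-1,0],[[0.09,0,0],-1,0],[[0.09,-0.01,0],-1,0],[[0.09,-0.01,0],-1,0],[[0.09,-0.02,0],-1,0],[[0.08,-0.03,0],-1,0],[[0.08,-0.04,0],-1,0],[[0,0,0],0,0]]'
python3 - <<'E'
from h import *
st();print(tcp(-270))
p,d=env.get_image("side");p=p[200:290,280:400,::-1];cv2.imwrite("pics/side10.png",cv2.resize(p,None,fx=6,fy=6,interpolation=cv2.INTER_CUBIC))
E
```

```text
time_s: 10.53
position: [0.5322, 0.1205, 0.0795]
tool_rot: [[-0.888, 0.001, 0.459], [-0.459, 0.0, -0.888], [-0.001, -1.0, 0.0]]
ft_force: [-0.4, 0.0, -0.4]
grip_width: 0.0001
t 10.53 pos [0.5322 0.1205 0.0795] press [-17.8  25.3] jaw(press) -0.2 q [ 0. 30. 88.  0. 62. 63.] F [-0.4  0.  -0.4] w 0.0001
[0.5318638  0.12050991]
```

View pics/side10.png

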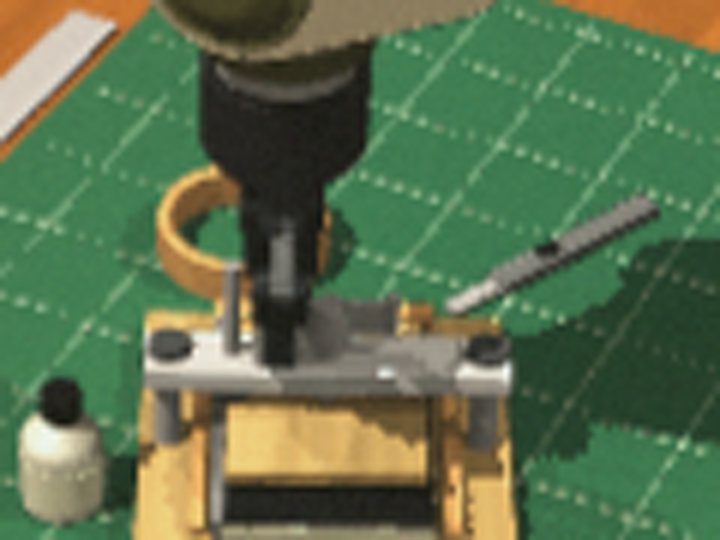

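The first stroke took the wing to the pin side, and the opposite wing now points to −y at (380,315). I'll lift out, unwind the wrist and set down behind that wing.

```bash
python3 -m pendant '[[[-0.046,0.09,0],0,0],[[0,0,0.8],0,0],[[0,0,0.8],0,0],[[0,0,0.8],0,0],[[0,0,0],1,0],[[0,0,0],1,0],[[0,0,0],1,0]]'
python3 -m pendant '[[[-0.053,-0.168,0],1,0],[[-0.053,-0.168,0],1,0],[[-0.053,-0.168,0],1,0],[[-0.053,-0.168,0],1,0],[[-0.053,-0.168,0],1,0],[[-0.053,-0.168,0],1,0],[[-0.053,-0.168,0],1,0],[[-0.053,-0.168,0],1,0],[[-0.053,-0.168,0],1,0],[[-0.053,-0.168,0],1,0],[[-0.053,-0.168,0],1,0],[[-0.053,-0.168,0],1,0]]'
python3 -m pendant '[[[0,0,0],1,0],[[0,0,0],1,0],[[0,0,0],1,0],[[0,0,0],1,0],[[0,0,0],1,0],[[0,0,0],1,0],[[0,0,0],1,0],[[0,0,0],1,0],[[0,0,0],1,0],[[0,0,0],1,0],[[0,0,0],1,0],[[0,0,0],1,0]]'
python3 -m pendant '[[[0,0,0],1,0],[[0,0,0],1,0],[[0,0,0],1,0],[[0,0,0],1,0],[[0,0,0],1,0],[[0,0,0],1,0],[[0,0,0],1,0],[[0,0,0],1,0],[[0,0,0],1,0],[[0,0,0],1,0],[[0,0,0],1,0],[[0,0,0],1,0]]'
python3 - <<'E'
from h import *
st();print(tcp(-75))
p,d=env.get_image("side");p=p[200:290,280:400,::-1];cv2.imwrite("pics/side11.png",cv2.resize(p,None,fx=6,fy=6,interpolation=cv2.INTER_CUBIC))
stroke(-75,-275)
E
```

```text
time_s: 11.17
position: [0.5304, 0.1236, 0.1519]
tool_rot: [[-0.734, 0.001, 0.679], [-0.679, -0.0, -0.734], [-0.001, -1.0, 0.001]]
ft_force: [0.3, -0.2, 1.0]
grip_width: 0.0001
time_s: 12.17
position: [0.5112, 0.0629, 0.1514]
tool_rot: [[0.221, 0.0, 0.975], [-0.975, -0.0, 0.221], [0.0, -1.0, 0.0]]
ft_force: [0.9, -0.0, 0.5]
grip_width: -0.0001
time_s: 13.17
position: [0.5113, 0.0631, 0.1514]
tool_rot: [[0.955, 0.0, 0.296], [-0.296, -0.0, 0.955], [0.0, -1.0, -0.0]]
ft_force: [0.4, 0.0, -0.2]
grip_width: 0.0
time_s: 14.17
position: [0.5113, 0.0631, 0.1514]
tool_rot: [[0.734, 0.0, -0.679], [0.679, -0.0, 0.734], [0.0, -1.0, -0.0]]
ft_force: [0.4, -0.8, -1.5]
grip_width: 0.0003
t 14.17 pos [0.5113 0.0631 0.1514] press [ 23.4 -19.8] jaw(press) 195.3 q [  -6.   23.   87.   -0.   70. -139.] F [ 0.4 -0.8 -1.5] w 0.0003
[0.51172869 0.06283925]
[[-0.09,0.02,0],-1,0],[[-0.08,0.03,0],-1,0],[[-0.08,0.04,0],-1,0],[[-0.08,0.04,0],-1,0],[[-0.07,0.05,0],-1,0],[[-0.07,0.06,0],-1,0],[[-0.06,0.06,0],-1,0],[[-0.06,0.07,0],-1,0],[[-0.05,0.07,0],-1,0],[[-0.05,0.08,0],-1,0],[[-0.04,0.08,0],-1,0],[[-0.03,0.08,0],-1,0],
[[-0.02,0.09,0],-1,0],[[-0.02,0.09,0],-1,0],[[-0.01,0.09,0],-1,0],[[-0.00,0.09,0],-1,0],[[0.01,0.09,0],-1,0],[[0.01,0.09,0],-1,0],[[0.02,0.09,0],-1,0],[[0.03,0.08,0],-1,0],[[0.04,0.08,0],-1,0],[[0.04,0.08,0],-1,0],[[0.05,0.07,0],-1,0],[[0.06,0.07,0],-1,0],
[[0.06,0.06,0],-1,0],[[0.07,0.06,0],-1,0],[[0.07,0.05,0],-1,0],[[0.08,0.05,0],-1,0],[[0.08,0.04,0],-1,0],[[0.08,0.03,0],-1,0],[[0.09,0.02,0],-1,0],[[0.09,0.02,0],-1,0],[[0.09,0.01,0],-1,0],[[0.09,0.00,0],-1,0],[[0.09,-0.01,0],-1,0],[[0.09,-0.01,0],-1,0],
[[0.09,-0.02,0],-1,0],[[0.08,-0.03,0],-1,0],[[0.08,-0.04,0],-1,0],[[0.08,-0.04,0],-1,0],
```

View pics/side11.png

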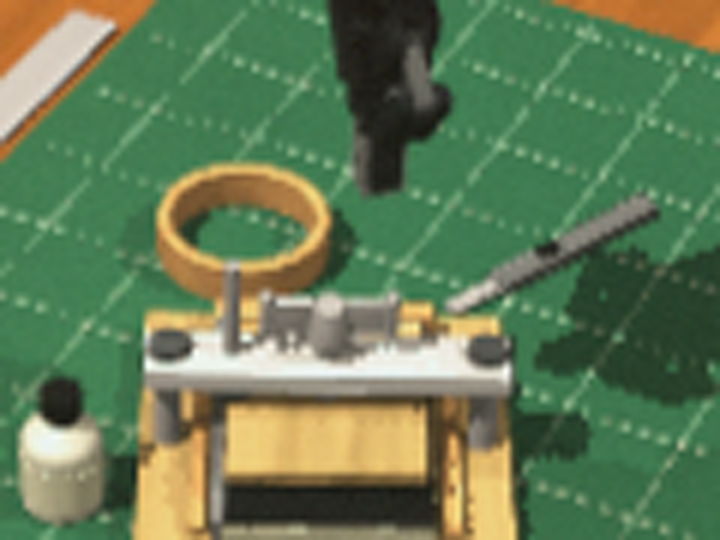

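```bash
python3 -m pendant '[[[0,0,-0.8],0,0],[[0,0,-0.8],0,0],[[0,0,-0.8],0,0],[[0,0,0],0,0],[[0,0,0],0,0]]'
python3 -m pendant '[[[-0.09,0.02,0],-1,0],[[-0.08,0.03,0],-1,0],[[-0.08,0.04,0],-1,0],[[-0.08,0.04,0],-1,0],[[-0.07,0.05,0],-1,0],[[-0.07,0.06,0],-1,0],[[-0.06,0.06,0],-1,0],[[-0.06,0.07,0],-1,0],[[-0.05,0.07,0],-1,0],[[-0.05,0.08,0],-1,0],[[-0.04,0.08,0],-1,0],[[-0.03,0.08,0],-1,0]]'
python3 - <<'E'
from h import *
st();print(tcp(-135))
p,d=env.get_image("side");p=p[200:290,280:400,::-1];cv2.imwrite("pics/side12.png",cv2.resize(p,None,fx=6,fy=6,interpolation=cv2.INTER_CUBIC))
E
```

```text
time_s: 14.63
position: [0.5111, 0.063, 0.0791]
tool_rot: [[0.739, -0.002, -0.673], [0.673, 0.0, 0.739], [-0.001, -1.0, 0.001]]
ft_force: [0.5, -0.1, 1.1]
grip_width: -0.0
time_s: 15.63
position: [0.4892, 0.0833, 0.0811]
tool_rot: [[0.951, 0.003, 0.308], [-0.308, -0.0, 0.952], [0.003, -1.0, 0.0]]
ft_force: [1.0, -1.4, -0.5]
grip_width: 0.0003
t 15.63 pos [0.4892 0.0833 0.0811] press [ -4.7 -30. ] jaw(press) 134.6 q [ -4.  26.  96.  -0.  58. -76.] F [ 1.  -1.4 -0.5] w 0.0003
[0.48874437 0.08335074]
```

View pics/side12.png

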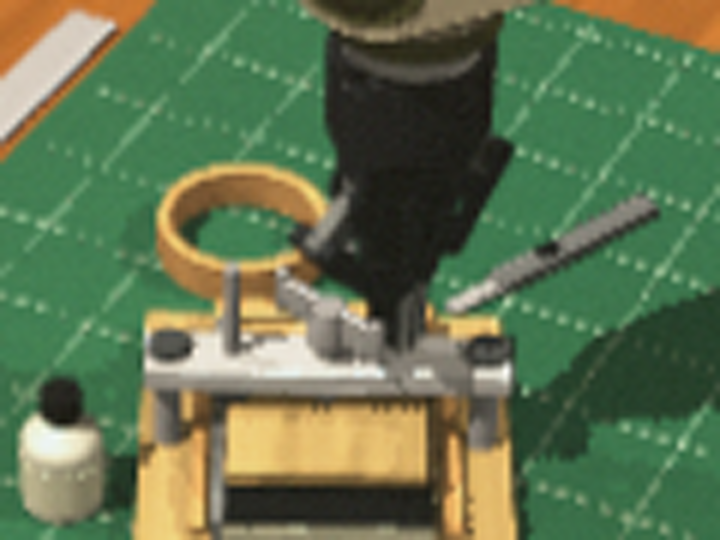

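Contact is good, so I'll carry on to −205° and then −270°.

```bash
python3 -m pendant '[[[-0.02,0.09,0],-1,0],[[-0.02,0.09,0],-1,0],[[-0.01,0.09,0],-1,0],[[0,0.09,0],-1,0],[[0.01,0.09,0],-1,0],[[0.01,0.09,0],-1,0],[[0.02,0.09,0],-1,0],[[0.03,0.08,0],-1,0],[[0.04,0.08,0],-1,0],[[0.04,0.08,0],-1,0],[[0.05,0.07,0],-1,0],[[0.06,0.07,0],-1,0]]'
python3 -m pendant '[[[0.06,0.06,0],-1,0],[[0.07,0.06,0],-1,0],[[0.07,0.05,0],-1,0],[[0.08,0.05,0],-1,0],[[0.08,0.04,0],-1,0],[[0.08,0.03,0],-1,0],[[0,0,0],0,0]]'
python3 - <<'E'
from h import *
st();print(tcp(-225))
p,d=env.get_image("side");p=p[200:290,280:400,::-1];cv2.imwrite("pics/side13.png",cv2.resize(p,None,fx=6,fy=6,interpolation=cv2.INTER_CUBIC))
E
```

```text
time_s: 16.68
position: [0.4954, 0.1138, 0.0807]
tool_rot: [[0.211, 0.002, 0.977], [-0.977, 0.0, 0.211], [0.0, -1.0, 0.002]]
ft_force: [0.4, 0.5, -1.3]
grip_width: 0.0
time_s: 17.27
position: [0.509, 0.1225, 0.0806]
tool_rot: [[-0.305, 0.002, 0.952], [-0.952, 0.0, -0.305], [-0.001, -1.0, 0.002]]
ft_force: [-0.1, -0.1, -0.2]
grip_width: -0.0001
t 17.27 pos [0.509  0.1225 0.0806] press [-30.3   5.6] jaw(press) 44.8 q [ 1. 29. 91.  0. 60. 18.] F [-0.1 -0.1 -0.2] w -0.0001
[0.50835074 0.12225563]
```

View pics/side13.png

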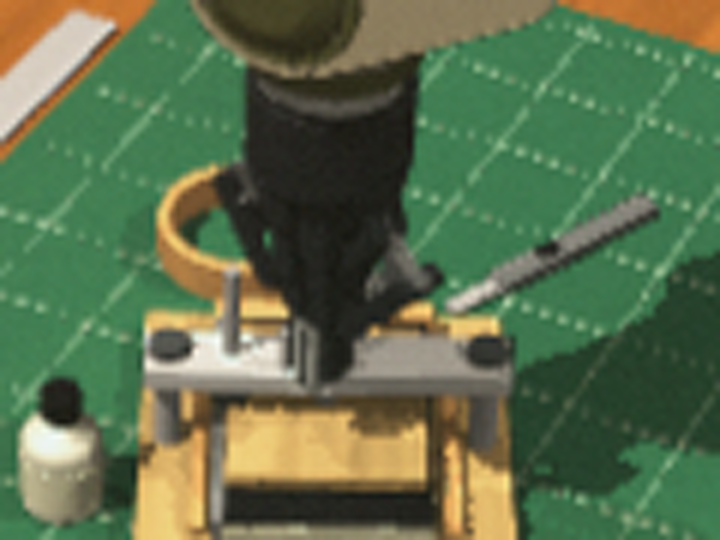

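```bash
python3 -m pendant '[[[0.09,0.02,0],-1,0],[[0.09,0.02,0],-1,0],[[0.09,0.01,0],-1,0],[[0.09,0,0],-1,0],[[0.09,-0.01,0],-1,0]]' | grep -E 'pos|ft'
python3 -m pendant '[[[0.09,-0.01,0],-1,0],[[0.09,-0.02,0],-1,0],[[0.08,-0.03,0],-1,0],[[0.08,-0.04,0],-1,0],[[0,0,0],0,0]]' | grep -E 'pos|ft'
python3 - <<'E'
from h import *
st();print(tcp(-270))
p,d=env.get_image("side");p=p[200:290,280:400,::-1];cv2.imwrite("pics/side14.png",cv2.resize(p,None,fx=6,fy=6,interpolation=cv2.INTER_CUBIC))
E
```

```text
position: [0.5218, 0.1236, 0.08]
ft_force: [-1.2, 0.8, -1.4]
position: [0.5324, 0.1203, 0.08]
ft_force: [-0.6, -0.3, 0.5]
t 18.15 pos [0.5324 0.1203 0.08  ] press [-17.6  25.4] jaw(press) -0.2 q [ 0. 30. 88.  0. 62. 63.] F [-0.6 -0.3  0.5] w -0.0001
[0.5318638  0.12050991]
```

View pics/side14.png

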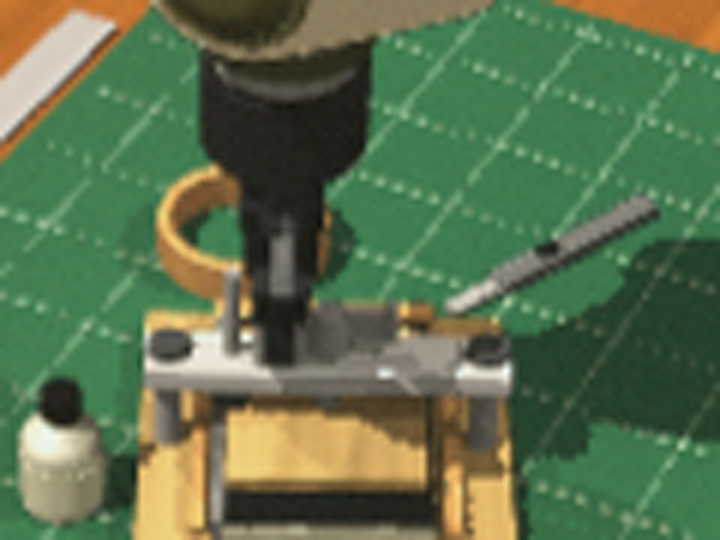

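Same re-set again for the third stroke.

```bash
python3 -m pendant '[[[-0.046,0.09,0],0,0],[[0,0,0.8],0,0],[[0,0,0.8],0,0],[[0,0,0.8],0,0],[[0,0,0],1,0],[[0,0,0],1,0],[[0,0,0],1,0]]' | grep ft
python3 -m pendant '[[[-0.053,-0.168,0],1,0],[[-0.053,-0.168,0],1,0],[[-0.053,-0.168,0],1,0],[[-0.053,-0.168,0],1,0],[[-0.053,-0.168,0],1,0],[[-0.053,-0.168,0],1,0],[[-0.053,-0.168,0],1,0],[[-0.053,-0.168,0],1,0],[[-0.053,-0.168,0],1,0],[[-0.053,-0.168,0],1,0],[[-0.053,-0.168,0],1,0],[[-0.053,-0.168,0],1,0]]' | grep ft
python3 -m pendant '[[[0,0,0],1,0],[[0,0,0],1,0],[[0,0,0],1,0],[[0,0,0],1,0],[[0,0,0],1,0],[[0,0,0],1,0],[[0,0,0],1,0],[[0,0,0],1,0],[[0,0,0],1,0],[[0,0,0],1,0],[[0,0,0],1,0],[[0,0,0],1,0]]' | grep ft
python3 -m pendant '[[[0,0,0],1,0],[[0,0,0],1,0],[[0,0,0],1,0],[[0,0,0],1,0],[[0,0,0],1,0],[[0,0,0],1,0],[[0,0,0],1,0],[[0,0,0],1,0],[[0,0,0],1,0],[[0,0,0],1,0],[[0,0,0],1,0],[[0,0,0],1,0]]' | grep ft
python3 - <<'E'
from h import *
st();print(tcp(-75))
p,d=env.get_image("side");p=p[200:290,280:400,::-1];cv2.imwrite("pics/side15.png",cv2.resize(p,None,fx=6,fy=6,interpolation=cv2.INTER_CUBIC))
E
```

```text
ft_force: [-0.6, 0.5, -0.9]
ft_force: [-0.1, 0.3, 0.4]
ft_force: [0.6, -1.0, 1.1]
ft_force: [-0.5, 0.6, -0.2]
t 21.78 pos [0.5112 0.0629 0.1515] press [ 23.5 -19.9] jaw(press) 195.3 q [  -6.   23.   87.   -0.   70. -139.] F [-0.5  0.6 -0.2] w -0.0002
[0.51172869 0.06283925]
```

View pics/side15.png

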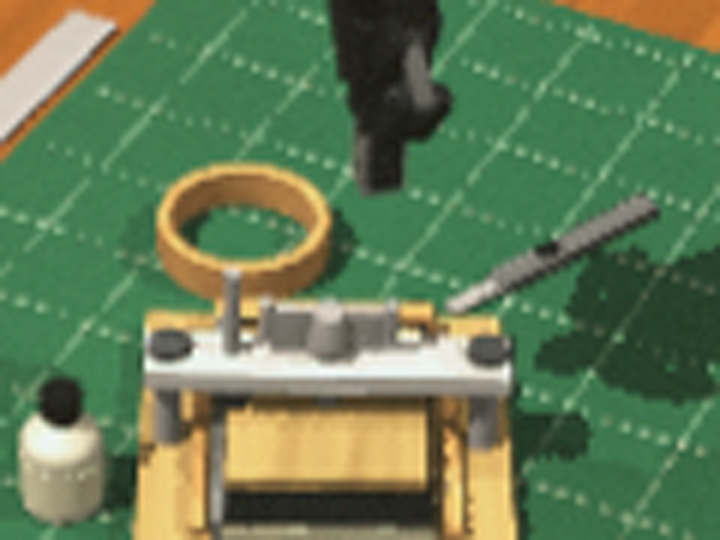

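```bash
python3 -m pendant '[[[0,0,-0.8],0,0],[[0,0,-0.8],0,0],[[0,0,-0.82],0,0],[[0,0,0],0,0],[[0,0,0],0,0]]' | grep ft
python3 -m pendant '[[[-0.09,0.02,0],-1,0],[[-0.08,0.03,0],-1,0],[[-0.08,0.04,0],-1,0],[[-0.08,0.04,0],-1,0],[[-0.07,0.05,0],-1,0],[[-0.07,0.06,0],-1,0]]' | grep ft
python3 -m pendant '[[[-0.06,0.06,0],-1,0],[[-0.06,0.07,0],-1,0],[[-0.05,0.07,0],-1,0]]' | grep ft
python3 -m pendant '[[[-0.05,0.08,0],-1,0],[[-0.04,0.08,0],-1,0],[[-0.03,0.08,0],-1,0]]'|grep ft
python3 -m pendant '[[[-0.02,0.09,0],-1,0],[[-0.02,0.09,0],-1,0]]' |grep ft
python3 -c "
from h import *
st();print(tcp(-145))"
```

```text
ft_force: [0.1, -0.3, 1.5]
ft_force: [-0.1, -1.1, -0.9]
ft_force: [0.1, -1.1, -1.3]
ft_force: [-0.7, -0.8, -1.1]
ft_force: [-0.7, -0.6, -1.0]
t 23.42 pos [0.488  0.0886 0.0805] press [ -9.9 -28.6] jaw(press) 124.6 q [ -3.  26.  96.  -0.  58. -65.] F [-0.7 -0.6 -1. ] w 0.0
[0.48751325 0.08857752]
```

```bash
python3 -m pendant '[[[-0.01,0.09,0],-1,0],[[0,0.09,0],-1,0]]' |grep ft
python3 -m pendant '[[[0.01,0.09,0],-1,0],[[0.01,0.09,0],-1,0]]' |grep ft
python3 -m pendant '[[[0.02,0.09,0],-1,0]]' |grep ft
python3 -m pendant '[[[0.03,0.08,0],-1,0]]' |grep ft
python3 -c "
from h import *
st();print(tcp(-175))"
```

```text
ft_force: [-0.9, -0.7, -0.2]
ft_force: [-9.4, -18.0, 4.3]
ft_force: [-17.0, -28.4, 9.4]
ft_force: [-24.9, -36.7, 14.6]
t 23.92 pos [0.4859 0.1008 0.0801] press [-21.8 -24.9] jaw(press) 94.7 q [ -2.  27.  95.  -1.  59. -34.] F [-24.9 -36.7  14.6] w 0.0001
[0.48938646 0.10441339]
```

The stop is clear: the force rose sharply after about 374° in all. I'll release at once, lift clear and inspect.

```bash
python3 -m pendant '[[[-0.05,-0.17,0],1,0],[[-0.02,-0.18,0],1,0],[[0.02,-0.09,0],0,0],[[0,0,0],0,0]]'|grep -E 'pos|ft'
python3 -m pendant '[[[0,0,0.9],0,0],[[0,0,0.9],0,0],[[0,0,0.9],0,0],[[0,0,0.9],0,0],[[0,-0.9,0.5],0,0],[[0,-1,0],0,0],[[0,-1,0],0,0],[[0,-1,0],0,0],[[0,-1,0],0,0],[[0,-1,0],0,0],[[0,-1,0],0,0],[[0,0,0],0,0]]' |grep -E 'pos|ft'
python3 - <<'E'
from h import *
st()
for n,c,f in(("side",(275,220,395,310),6),("top",(250,215,370,325),5)):
    p,d=env.get_image(n);cv2.imwrite(f"pics/{n}16f.png",p[:,:,::-1]);p=p[c[1]:c[3],c[0]:c[2],::-1];cv2.imwrite(f"pics/{n}16.png",cv2.resize(p,None,fx=f,fy=f,interpolation=cv2.INTER_CUBIC))
E
```

```text
position: [0.4887, 0.0909, 0.0801]
ft_force: [-1.0, 0.0, 0.2]
position: [0.4883, -0.1199, 0.2024]
ft_force: [-0.6, -0.5, -0.9]
t 25.25 pos [ 0.4883 -0.1199  0.2024] press [ 175.1 -124.7] jaw(press) 104.4 q [-27.  18.  85.  -0.  77. -69.] F [-0.6 -0.5 -0.9] w -0.0001
```

View pics/side16.png

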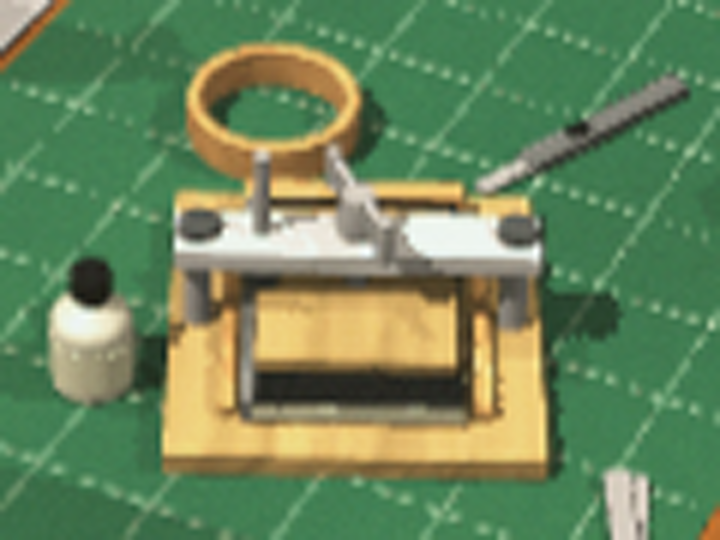

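View pics/top16.png

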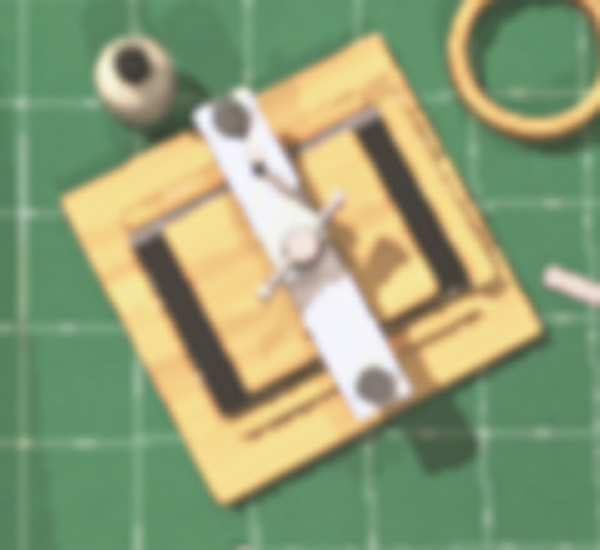

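Run:
```python
from h import *
L=lambda w:(RP.T@(w[:2]-P)*1e3).round(1)
print("nb front",L(topc(132,240,.029)),L(topc(230,415,.029)),"rear",L(topc(378,112,.029)),L(topc(465,290,.029)))
a,b=L(topc(340,197,.097)),L(topc(263,295,.097));d=a-b;print("wing",a,b,np.degrees(np.arctan2(d[1],d[0])))
# side-view heights before/after: pixel drop -> z drop along vertical at axis & pin
m=env.camera_model("side")
def pr(x,y,z):
    w=P+RP@np.array([x,y])/1e3;r=cv2.projectPoints(np.array([[w[0],w[1],z]]),cv2.Rodrigues(np.array(m["R"]))[0],np.array(m["t"]),m["camera_matrix"],m["dist_coeffs"])[0];return r.ravel()
for z in(.117,.120,.125,.129):print("pin",z,pr(0,46,z))
for z in(.070,.076):print("bridge/nut",z,pr(0,76,z))
i0=cv2.imread("pics/side0.png").astype(float);i1=cv2.imread("pics/side16f.png").astype(float)
cv2.imwrite("pics/cmp.png",np.hstack([cv2.resize(i[235:285,300:350].astype('uint8'),None,fx=8,fy=8,interpolation=cv2.INTER_NEAREST) for i in(i0,i1)]))
for n in("top","side"):
    pass
```

```text
nb front [-71.9  52.2] [-70.2 -51.1] rear [72.2 50.4] [ 66.4 -52.8]
wing [26.5 12.2] [-29.4 -12. ] 23.408554706713062
pin 0.117 [318.51298585 244.56837925]
pin 0.12 [318.52605754 243.73500246]
pin 0.125 [318.54791212 242.34161189]
pin 0.129 [318.56545763 241.22289573]
bridge/nut 0.07 [307.77187881 257.22528004]
bridge/nut 0.076 [307.7722944  255.61708394]
```

View pics/cmp.png

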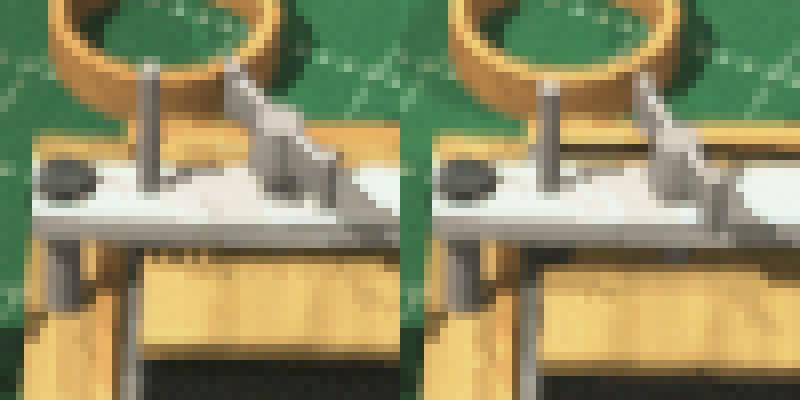

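View pics/side16f.png

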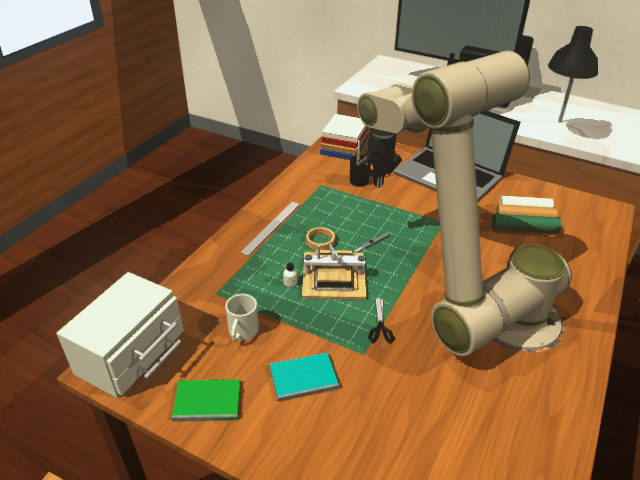

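Run:
```python
from h import *
m=env.camera_model("side")
def pr(x,y,z):
    w=P+RP@np.array([x,y])/1e3;r=cv2.projectPoints(np.array([[w[0],w[1],z]]),cv2.Rodrigues(np.array(m["R"]))[0],np.array(m["t"]),m["camera_matrix"],m["dist_coeffs"])[0];return r.ravel().round(1)
print("nb front top",pr(-74,0,.029),"bot",pr(-74,0,.015),"board bottom@29,@32,@37",pr(-55,0,.029),pr(-55,0,.032),pr(-55,0,.037),"board top @39",pr(-55,0,.039))
print("base front top",pr(-95,0,.015),"bridge front top/bot",pr(-15,0,.07),pr(-15,0,.056),"hub top .097",pr(0,0,.097),pr(0,0,.1055))
i=cv2.imread("pics/side16f.png");cv2.imwrite("pics/zz.png",cv2.resize(i[250:300,305:365],None,fx=12,fy=12,interpolation=cv2.INTER_NEAREST))
i=cv2.imread("pics/side0.png");c=i[:,334].astype(int).sum(1);i=cv2.imread("pics/side16f.png");c2=i[:,334].astype(int).sum(1)
for y in range(254,302):print(y,c[y],c2[y],end=" | ")
```

```text
nb front top [334.4 286. ] bot [334.3 289.6] board bottom@29,@32,@37 [334.3 281.3] [334.4 280.5] [334.4 279.2] board top @39 [334.4 278.7]
base front top [334.4 294.8] bridge front top/bot [334.6 261. ] [334.4 264.8] hub top .097 [334.8 250.3] [334.9 248. ]
254 385 467 | 255 388 411 | 256 362 391 | 257 310 379 | 258 262 371 | 259 413 339 | 260 617 485 | 261 710 703 | 262 687 665 | 263 458 435 | 264 449 446 | 265 396 401 | 266 201 218 | 267 320 211 | 268 490 288 | 269 515 446 | 270 539 494 | 271 538 511 | 272 542 542 | 273 545 540 | 274 548 546 | 275 541 541 | 276 542 552 | 277 493 545 | 278 319 546 | 279 231 523 | 280 101 393 | 281 88 252 | 282 105 128 | 283 106 117 | 284 106 109 | 285 109 107 | 286 105 111 | 287 115 205 | 288 102 371 | 289 106 375 | 290 108 363 | 291 107 537 | 292 111 562 | 293 104 557 | 294 203 564 | 295 368 548 | 296 377 467 | 297 222 304 | 298 188 293 | 299 264 372 | 300 358 439 | 301 248 279 |
```

View pics/zz.png

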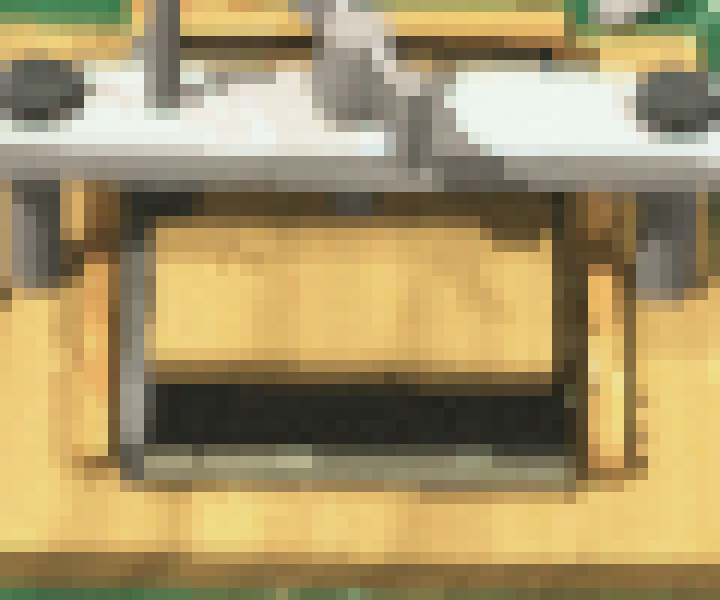

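Run:
```python
from h import *
st(); a=cv2.imread("pics/side0.png").astype(int);b=cv2.imread("pics/side16f.png").astype(int)
d=np.abs(a-b).max(2)>60
for n,(x0,y0,x1,y1) in dict(tape=(302,222,340,246),glue=(280,260,299,290),knife=(356,230,392,252),scis=(366,296,396,346),mug=(222,292,262,344),ruler=(240,200,300,256)).items(): print(n,d[y0:y1,x0:x1].sum())
print(env.close_job())
```

```text
t 25.35 pos [ 0.4879 -0.1163  0.2022] press [ 171.8 -123.3] jaw(press) 104.6 q [-27.  18.  85.   0.  77. -69.] F [0.6 0.7 0.1] w -0.0002
tape 9
glue 0
knife 0
scis 0
mug 0
ruler 0
the job is handed in; nothing more can be done
None
```

I slid the notebook home and wound the wing screw down to its stop, then handed the job in at 25.4 s with the arm clear of everything.

**Notebook:** I pushed it with both fingertips until it met the back stop, where the force jumped from about 1 N to 12 N and then 18 N. In the last pictures it sits square, with its rear edge against the stop.

**Screw:** Three fingertip strokes turned it about 371° in all. It then stopped hard, with the force on the finger rising from about 1 N to about 47 N before I backed off. That peak was at the fingertip. It is well below the 120 N wrist limit.

**Last checks:**
- The pressing board and guide pin dropped about 7 to 9 mm in the side picture, and about 8.2 mm is expected for that turn.
- The board's underside measured about 31 mm up, ±2 mm, and the notebook's top is at 29 mm, so it fits the board being down on it.
- Comparing the side picture before and after, the glue, knife, scissors, mug and ruler are unchanged. The tape region differs by 9 pixels, probably from the pin and wing moving in front of it.
- The pencil cup was not compared.

**Disagreements:**
- The two cameras differed by about 5 mm on where the press is. I used the top camera's position, which agreed with the touch against the stop.
- Absolute pin height from the side picture read 3 to 4 mm too high both before and after, so I relied on the drop and the hard stop instead.
- The notebook's edges measured from the top picture came out 2 to 4 mm from nominal, and one rear corner 8 mm out, where the edge was hard to read. I put this down to calibration and pixel reading.

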